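Draw a snagged slide board out from under a parcel

TASK

Draw the orange slide board out from under the parcel in the squaring jig without lifting, tipping or shifting the parcel, and lay it flat, yellow grip upward, in the blue tray, then let go. The board is caught on a stud that cannot be seen: pull it until you feel the stop, ease it back a little, sidestep it as its slot requires, and pull it free. Leave the other things on the bench where they are.

Things in the scene. Friction and masses are not known exactly. Their poses are not given: they have to be found in the camera images.
- rib (a point): Centre of the yellow grip block near the outer end of the slide board: 24 (x) by 44 (y) mm, grip it on its y sides; centre 15 mm, top 27 mm above the bench. Board axes: x points from the grip in under the parcel, y to the left of that, z up; the board is drawn out along -x. Hold firmly (40 N or more) so it does not twist. The roller above lets the hand in only if it leans out towards -x.
- board_mid (a point): Point near the middle, half-way up, of the loose orange plastic board (0.12 kg, board axes), lying on the bench under the parcel. 7 mm thick, 180 mm long: x -95 to +85 from here; tab 44 mm wide (x -95 to -35) with the grip block, centred at x -73; body 64 mm wide (x -35 to +85). A dog-leg slot in the body sits over a fixed bench stud, 8 mm across, 5 mm high, hidden under the parcel.
- slot_end (a point): Middle of the blind inner end of the slot's first leg (board axes), hidden under the parcel. The leg is 14 mm wide and runs 73 mm from here along -x. The stud stands in it near its centre line, where is unknown: 28 to 60 mm of pull along -x brings this end against it, felt as a firm stop. Sliding friction alone is 3 to 6 N. The stop is rigid.
- slot_exit (a point): Middle of the slot's open mouth in the board's inner edge (board axes), 22 mm to +y and 22 mm to +x of slot_end. The second leg, 18 mm wide, runs from here 40 mm along -x, and a cross passage 18 mm long in x, just short of slot_end, joins the legs. So from the stop: board back (+x) about 5 mm, sideways along its -y about 22 mm, then out along -x. Friction drags: see that it truly moved.
- parcel_mid (a point): Centre of the loose cardboard parcel, 110 mm (x) by 170 mm (y) by 100 mm high, about 0.28 kg, axes parallel to the jig's. It rests on the board, 7 mm above the bench; once the board is out it settles 2 mm on to the jig's ledges. It fits between the jig's cheeks with 3 mm to spare on each side.
- jig: Fixed squaring jig, origin on the bench under the parcel's centre; the board leaves along its -x. Cheeks 60 mm high at y +-88 mm, 5 mm high ledges inside them (y +-70 to +-88). Blue fence at x -70 to -57 mm, 11 to 45 mm high, holds the parcel back while the board slides out under it; legs from y +-70. The +x side is open: nothing stops the parcel being pushed that way.
- roller (a point): Middle of the fixed grey roller over the grip block: 36 mm in diameter, along the jig's y, 136 mm up, between aluminium posts at +-112 mm that are 155 mm high and 18 mm deep. A hand pointing straight down would hit it; one leaning out 30 to 40 degrees from vertical (hand towards the jig's -x, fingers pointing down and in) clears it.
- tray_in (a point): Centre of the inner floor of the fixed blue return tray, 5 mm above the bench. Inside it measures 250 mm along its x and 160 mm along its y; the walls are 5 mm thick and 26 mm high over the bench. z up.
- tape_roll: Loose brown ring of tape lying flat, 100 mm across, 48 mm high, origin at the underside's centre. To be left alone.
- label_roll: Loose white roll, 90 mm across, 60 mm high, origin at the underside's centre. To be left alone.
- small_carton: Loose small carton, 75 by 110 by 55 mm high, origin at the underside's centre. To be left alone.
- marker: Loose marker with a red cap, 125 mm long, 16 mm high, origin near its middle on the underside. To be left alone.
- stapler: Loose stapler, 150 mm long, 50 mm high, origin at the underside's centre. To be left alone.
- tape_gun: Loose red tape dispenser, about 240 mm long, 85 mm high, origin under its roll. To be left alone.
- pen_cup: Loose grey cup, 80 mm across, 100 mm high, origin at the underside's centre. To be left alone.
Not all that is in view belongs to the job. There is more than one size of the part that bears rib; the job needs the larger.

How it is judged:
On the way:
1. the board is drawn wholly clear of the jig's fence, with the parcel still in its place (x of board_mid in the frame of jig below -0.158 m and distance of parcel_mid from where it was at the start of the episode below 0.015 m), for 0.1 s.
At the end, for the whole second after the job is handed in: The board lies at rest flat on the tray's floor (within 3.5 degrees, grip upward), its middle point within 70 mm of the tray's centre, and the parcel stands at rest in the jig within 15 mm of where it was, level within 2.3 degrees and square to the jig within 4.5 degrees (z of board_mid in the frame of tray_in below 0.008 m and horizontal distance between board_mid and tray_in below 0.07 m and angle between board_mid's own z axis and vertical below 0.06 rad and linear speed of each of board, parcel below 0.01 m/s and distance of parcel_mid from where it was at the start of the episode below 0.015 m and angle between parcel_mid's own z axis and vertical below 0.04 rad and angle between the x axis of parcel_mid and the x axis of jig, either way round below 0.08 rad); the robot touches nothing.
It fails at once if the parcel is shifted more than 20 mm or tipped more than 6 degrees (distance of parcel_mid from where it was at the start of the episode above 0.02 m or angle between parcel_mid's own z axis and vertical above 0.105 rad).
It fails at once if another thing on the bench is moved more than 25 mm (distance of any of tape_roll, label_roll, small_carton, marker, stapler, tape_gun, pen_cup from where it was at the start of the episode above 0.025 m).
It also fails if it takes over 56 s, if anything falls off the work surface, if the arm or the gripper's body presses on something with over 40 N, if the wrist force passes 120 N, or if a joint passes its speed limit or range.

ROBOT

A 6-joint arm with a two-finger parallel gripper is mounted at the origin on the work surface. World frame = base frame: x ahead of the robot, y to its left, z up, the work surface at z = 0. Lengths are in m, angles in rad, forces in N, time in s.
With the tool pointing down it reaches from about 0.375 to 0.9 m from the base axis. Payload 3.1 kg.
Tool frame: the origin (TCP) lies on the centre line of the jaws, within the pads' length; the fingertips stand robot.tip_reach ahead of it and the grasp point (between the pads) is the TCP (robot.tip_reach is the distance from the TCP to the fingertips, in m); z points along the fingers, y is the direction in which the jaws open and shut (so a half turn about z gives the same grasp; the last joint's range is limited). The gripper opens to 87 mm and grips with 3 to 60 N. Pads are 19 mm wide; open, the fingers measure 117 mm over their backs; the gripper's body (75 mm by 190 mm) begins 51 mm behind the grasp point.
Start: joints at [-1.379, 0.527, 1.433, -0, 1.181, -0.178], TCP at [0.226, -0.582, 0.242] pointing down, gripper open.
Joint ranges: [-3.08, 3.08], [-0.75, 2.2], [0.22, 2.44], [-1.43, 4.57], [0, 2.65], [-2.85, 2.85]. Speed limits (rad/s): [2.79, 2.79, 3.14, 3.14, 3.14, 3.14].

INTERFACE

Orientations are given as a unit quaternion [x, y, z, w].
In Python, from rig import telemetry, viewer, robot gives the robot as it stands. The module is installed in compiled form; this text tells all that it offers.
- The arm moves only by the tool step_arm, never from a script. Its argument "targets" is a list of rows, each an object of numbers: "dx", "dy", "dz": the shift along the tool's x, y, z in m; "rx", "ry", "rz": the turn, a rotation vector about the tool's x, y, z in degrees. In form: [{"dx": .., "dy": .., "dz": .., "rx": .., "ry": .., "rz": ..}, ...]. A call has exactly 5 rows; each row is the pose to reach, as a shift and turn from the pose measured when the call began, along the tool's axes at that moment; what a row does not reach only later rows make up. A row lasts 1/8 s, in which the tool goes at most 62.5 mm and 10.7 degrees, less where a joint would pass 70% of its speed; a pose out of reach is approached as far as the arm can. A call with a gripper value outside its range is refused whole. "gripper" is the opening, from 0 (shut) to 1 (fully open), set as the call begins (left out, the last holds). The fingers move at their own pace and stop on an object; "force" is the grip in N (left out, the last holds). Time passes only in rows, so rows that repeat a pose let the fingers close, or fill a call up. It gives the time, the measured TCP pose, the force and the opening at its end, in the units of the state.
- telemetry.get_obs(): the state, without advancing time (a new reading comes with each control period).
- viewer.camera(name): name is "scene" or "top" or "wrist"; returns a dict with "img" (480x640x3 uint8, blue, green, red), "depth" (480x640 float32, m along the optical axis (not along the pixel's ray), 0 where there is no reading), "K" (3x3 intrinsics, pixels), "R" (3x3) and "t" (3): a world point X has camera coordinates R X + t. Camera axes: x right, y down, z forward; pixel columns grow to the right and rows downward; lengths in m; the calibration is good to about 2 mm. A picture is of the moment at which its call begins.
- robot.hand_in(): hands the job in, once; it reports no verdict.
The state is a dict: "time": time; "q": joint angles; "joint_velocities": joint speeds; "joint_torque": joint torques, N m; "position": TCP position; "tool_rot": TCP orientation; "ft_force": force on the tool from outside, world axes, zero at the start; "moment": the same for the moment, N m; "grip_width": finger opening in m.
Only numpy, scipy, OpenCV 4.12 (cv2) and the standard library are available. Lean on these libraries where they do the work, as an engineer would, in place of code of your own. Each camera call takes 0.05 s, during which the arm holds its last target.

## Working session

There is one attempt and no reset: what is moved stays moved. The work goes in short steps, Python scripts to look and compute and a tool call to move; the robot and the scene stay as the last step left them, time stands still between calls to the robot, and variables do not carry over. Pictures are saved under pics/ and viewed, and the job is handed in when it is done.

Besides the shell and the picture viewer there is one more tool, called after "Request:" as name(argument=value, ...) on one line, values as JSON. step_arm: Moves the arm, as the interface text tells. Its arguments: {"type":"object","properties":{"targets":{"type":"array"},"gripper":{"type":"number"},"force":{"type":"number"}},"required":["targets"]}

```bash
ls; mkdir -p pics
python3 - <<'E'
from rig import telemetry, viewer, robot
import cv2, numpy as np
print(telemetry.get_obs(), robot.tip_reach)
for n in ["scene","top","wrist"]:
    c=viewer.camera(n); cv2.imwrite(f"pics/{n}0.png",c["img"]); np.savez(f"{n}0.npz",**c); print(n,c["K"].tolist(),c["R"].tolist(),c["t"].tolist())
E
```

```text
pics
{'time': 0.0, 'q': array([-1.37847637e+00,  5.28453269e-01,  1.43387875e+00,  7.42093753e-06,
        1.18139049e+00, -1.78494198e-01]), 'joint_velocities': array([ 0.00099671,  0.00024871, -0.0015254 ,  0.00047543,  0.00074372,
       -0.00076039]), 'joint_torque': array([-9.14145476e-04, -4.40045786e+01, -1.76592797e+01,  6.34071068e-02,
        5.82780212e-02, -1.70462590e-04]), 'position': array([ 0.22638495, -0.58183118,  0.240587  ]), 'tool_rot': array([ 9.82860992e-01,  1.84345155e-01, -3.93054896e-06, -1.06492494e-03]), 'ft_force': array([ 0.27222816, -0.06136013, -0.32312772]), 'moment': array([-0.04698948, -0.01375037,  0.02643026]), 'grip_width': 0.08705541246077217} 0.019
scene [[441.35128824484144, 0.0, 318.9354083660444], [0.0, 441.35128824484144, 238.0132127094899], [0.0, 0.0, 1.0]] [[0.7663061936930308, 0.6421170455246338, 0.021459668087248664], [0.4744259692732191, -0.5430275216746437, -0.6928499912557272], [-0.4332375989995168, 0.5411162634320004, -0.7207623549149359]] [-0.4191265991723814, -0.12394483054686817, 1.3155428381490386]
top [[541.2349698388556, 0.0, 312.7187252976666], [0.0, 541.2349698388556, 240.0737321459226], [0.0, 0.0, 1.0]] [[0.017415074161951944, -0.999814097602105, 0.008275592306408527], [-0.994068610685271, -0.018202476820510467, -0.10722064674237848], [0.10735135044417862, -0.006359251031918256, -0.9942008084306329]] [0.0497002668762662, 0.5219554342233537, 1.1277271030244989]
wrist [[414.014638311205, 0.0, 315.73832786871696], [0.0, 414.014638311205, 243.95342149800865], [0.0, 0.0, 1.0]] [[0.36103459298043306, -0.9325512310794651, -0.0014913361895269946], [-0.8898230631794718, -0.3449701538377059, 0.2986812836370818], [-0.27905006523087994, -0.10650725033239161, -0.9543517520921089]] [-0.6223200207991713, -0.03603163684110737, 0.39150270210924826]
```

View pics/scene0.png

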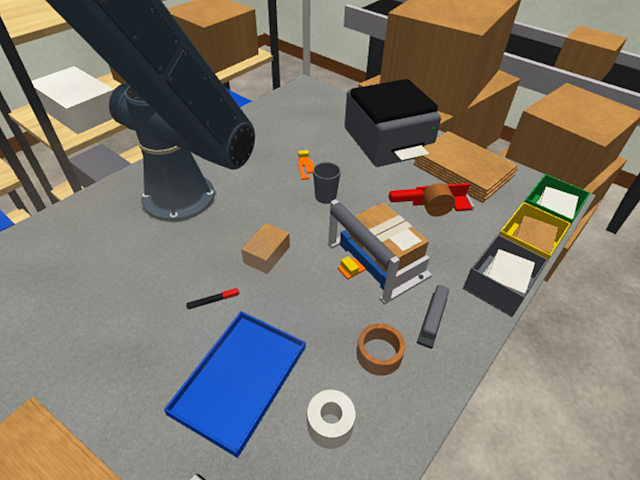

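View pics/top0.png

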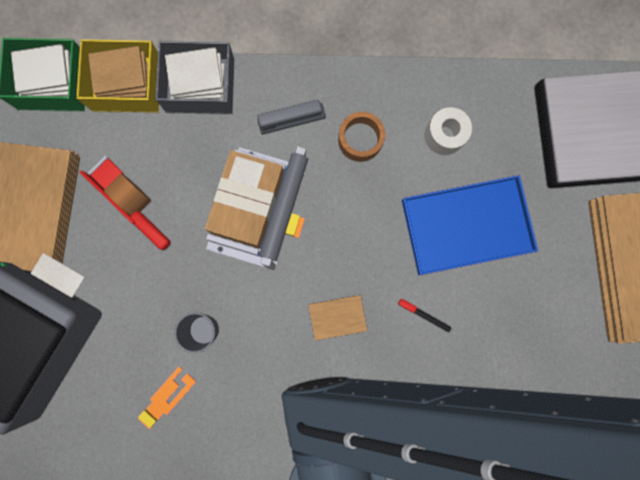

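View pics/wrist0.png

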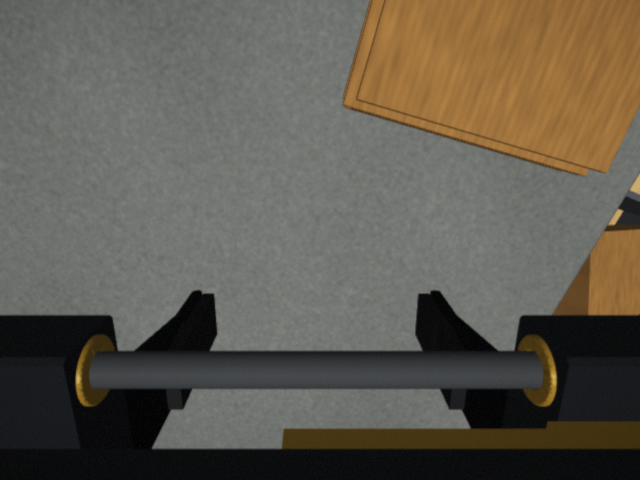

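```bash
cat > h.py <<'E'
import numpy as np, cv2
def load(n,s=0): return dict(np.load(f"{n}{s}.npz"))
def cloud(c):
    K,R,t=c["K"],c["R"],c["t"]; v,u=np.mgrid[0:480,0:640]; d=c["depth"]
    X=np.stack([(u-K[0,2])/K[0,0]*d,(v-K[1,2])/K[1,1]*d,d],-1)
    return (X-t)@R   # R^T (X-t)
def ray(c,uv,z):
    K,R,t=c["K"],c["R"],c["t"]; uv=np.atleast_2d(uv).astype(float)
    d=np.c_[(uv[:,0]-K[0,2])/K[0,0],(uv[:,1]-K[1,2])/K[1,1],np.ones(len(uv))]@R
    o=-R.T@t; s=(z-o[2])/d[:,2]; return o+d*s[:,None]
def proj(c,X):
    p=np.atleast_2d(X)@c["R"].T+c["t"]; p=p@c["K"].T; return p[:,:2]/p[:,2:]
E
python3 - <<'E'
from h import *
np.set_printoptions(precision=4,suppress=True)
for n in ["top","scene"]:
    c=load(n); hsv=cv2.cvtColor(c["img"],cv2.COLOR_BGR2HSV); P=cloud(c)
    for nm,lo,hi in [("yellow",(22,150,120),(32,255,255)),("orange",(10,200,150),(19,255,255)),("blue",(100,170,60),(125,255,255))]:
        m=cv2.inRange(hsv,lo,hi); k,l,st,ce=cv2.connectedComponentsWithStats(m)
        for i in range(1,k):
            if st[i,4]<40: continue
            q=P[l==i]; print(n,nm,st[i],np.median(q,0),q[:,2].min(),q[:,2].max())
    # crops
    x0,y0,x1,y1=(195,135,325,285) if n=="top" else (315,190,445,310)
    cv2.imwrite(f"pics/{n}crop.png",cv2.resize(c["img"][y0:y1,x0:x1],None,fx=4.5,fy=4.5 if n=="top" else 4.5,interpolation=cv2.INTER_CUBIC)[:600])
c=load("top");P=cloud(c)
# parcel top, roller
J=(P[...,0]>.4)&(P[...,0]<.85)&(P[...,1]>-.05)&(P[...,1]<.3)
for lo,hi in [(.1,.115),(.145,.16)]:
    m=J&(P[...,2]>lo)&(P[...,2]<hi); q=P[m]; print(lo,len(q),q.mean(0)); r=cv2.minAreaRect((q[:,:2]*1000).astype(np.float32)); print(r)
E
```

```text
top yellow [ 77  40  75  61 678] [0.8501 0.4762 0.0799] 0.00042544306932188554 1.1767402975980317
top yellow [286 214  14  21 175] [0.5543 0.1039 0.0283] 0.02331694193551452 1.1767402975980317
top yellow [139 411  17  16 147] [0.1438 0.3953 0.0215] 0.010445491998433327 1.1767402975980317
top blue [ 403  176  134   98 9217] [ 0.5628 -0.2814  0.0069] -0.002374997190033461 1.1767402975980317
scene yellow [298 150  11   5  40] [0.1442 0.3975 0.0177] -0.0018788702261386466 0.023316354485077937
scene yellow [500 202  71  54 460] [0.8513 0.5114 0.073 ] -0.000729843593736187 0.8713128969599658
scene yellow [341 257  18  15 138] [0.5567 0.1061 0.0256] -0.0037477379832474957 0.029395880388129014
scene orange [298 157  16  22 211] [0.188  0.3635 0.0036] -0.0041165709398207784 0.8713128969599658
scene orange [353 259  12  13  57] [0.5735 0.1332 0.006 ] 0.002819678012002992 0.02024930870797962
scene orange [338 266  13  13  65] [0.5544 0.0906 0.0062] 0.0015297487810707975 0.8713128969599658
scene blue [226  88  25  19 153] [-0.8601  0.9937 -0.4017] -0.7596997690674118 0.8713128969599658
scene blue [  0 210  14  21 152] [-0.8452 -0.3203 -0.4105] -0.7590437435718742 -0.39932968751909387
scene blue [340 231  47  58 646] [0.575  0.1375 0.0408] 0.006343505964509127 0.8713128969599658
scene blue [  164   311   141   146 10525] [ 0.565  -0.2918  0.0043] -0.004239891536805155 0.8713128969599658
0.1 4645 [0.595  0.2    0.1085]
((574.7718505859375, 186.88662719726562), (149.75082397460938, 206.2098388671875), 74.83953857421875)
0.145 1943 [0.5708 0.1176 0.1528]
((572.313232421875, 117.21348571777344), (34.234771728515625, 237.67335510253906), 74.24964904785156)
```

```bash
ls pics
```

```text
scene0.png
scenecrop.png
top0.png
topcrop.png
wrist0.png
```

View pics/topcrop.png

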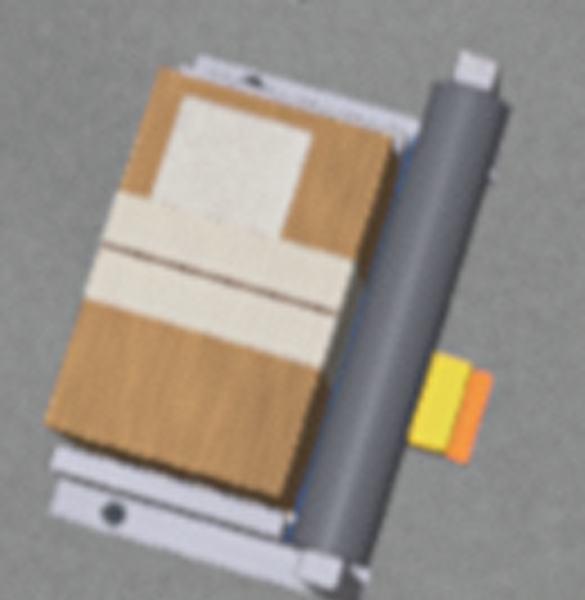

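View pics/scenecrop.png

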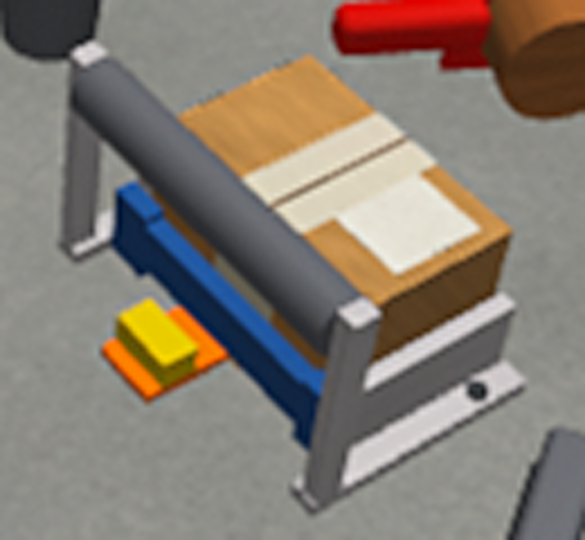

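```bash
cat > m.py <<'E'
from h import *
np.set_printoptions(precision=4,suppress=True)
c=load("top"); 
pt=lambda l:[(195+(a+.5)/4.5-.5,135+(b+.5)/4.5-.5) for a,b in l]
def ang(a,b): d=b-a; return np.degrees(np.arctan2(d[1],d[0])),np.linalg.norm(d)
y=ray(c,pt([(437,352),(471,360),(445,453),(408,443)]),.027); print(y); print("outer edge",ang(y[2],y[1]),"mid",(y[1]+y[2])/2,"mean",y.mean(0))
o=ray(c,pt([(493,373),(465,463)]),.007); print(o,ang(o[1],o[0]),o.mean(0))
p=ray(c,pt([(165,68),(393,141),(284,503),(46,424)]),.107); print(p,[ang(p[i],p[(i+1)%4]) for i in range(4)],p.mean(0))
s=load("scene"); ps=lambda l:[(315+(a+.5)/4.5-.5,190+(b+.5)/4.5-.5) for a,b in l]
y=ray(s,ps([(118,321),(150,298),(196,344),(162,366)]),.027); print("scene grip",y,y.mean(0),[ang(y[i],y[(i+1)%4]) for i in range(4)])
P=cloud(c)
m=(P[...,0]>.4)&(P[...,0]<.85)&(P[...,1]>-.05)&(P[...,1]<.3)&(P[...,2]>.14)&(P[...,2]<.16); q=P[m]
hsv=cv2.cvtColor(c["img"],cv2.COLOR_BGR2HSV)
X=q[:,:2]; u,sv,vt=np.linalg.svd(X-X.mean(0),full_matrices=False); print("roller dir",np.degrees(np.arctan2(vt[0,1],vt[0,0])), cv2.minAreaRect((X*1000).astype(np.float32)))
# tray: blue contour
m=cv2.inRange(hsv,(100,170,60),(125,255,255)); k,l,st,ce=cv2.connectedComponentsWithStats(m); i=1+np.argmax(st[1:,4])
ct=cv2.findContours((l==i).astype(np.uint8),cv2.RETR_EXTERNAL,cv2.CHAIN_APPROX_NONE)[0][0]
w=ray(c,ct[:,0],.026)[:,:2]; print("tray",cv2.minAreaRect((w*1000).astype(np.float32)))
ms=cv2.inRange(cv2.cvtColor(s["img"],cv2.COLOR_BGR2HSV),(100,170,60),(125,255,255)); k,l,st,ce=cv2.connectedComponentsWithStats(ms); i=1+np.argmax(st[1:,4])
ct=cv2.findContours((l==i).astype(np.uint8),cv2.RETR_EXTERNAL,cv2.CHAIN_APPROX_NONE)[0][0]
w=ray(s,ct[:,0],.026)[:,:2]; print("tray scene",cv2.minAreaRect((w*1000).astype(np.float32)))
E
python3 m.py
```

```text
[[0.5791 0.1051 0.027 ]
 [0.5755 0.0888 0.027 ]
 [0.5306 0.1003 0.027 ]
 [0.5351 0.118  0.027 ]]
outer edge (np.float64(-14.31127014572095), np.float64(0.04632988161439083)) mid [0.5531 0.0945 0.027 ] mean [0.5551 0.103  0.027 ]
[[0.5725 0.0784 0.007 ]
 [0.5283 0.0911 0.007 ]] (np.float64(-16.02069248177234), np.float64(0.045968942991591454)) [0.5504 0.0848 0.007 ]
[[0.6931 0.2274 0.107 ]
 [0.6617 0.1242 0.107 ]
 [0.4978 0.1684 0.107 ]
 [0.531  0.2745 0.107 ]] [(np.float64(-106.9699415840901), np.float64(0.1078605351489227)), (np.float64(164.90238534699014), np.float64(0.16966792956422994)), (np.float64(72.64693899960803), np.float64(0.11115401221840483)), (np.float64(-16.205583652155873), np.float64(0.16884912344043823))] [0.5959 0.1986 0.107 ]
scene grip [[0.5359 0.0986 0.027 ]
 [0.539  0.1242 0.027 ]
 [0.5792 0.1138 0.027 ]
 [0.5744 0.0887 0.027 ]] [0.5571 0.1063 0.027 ] [(np.float64(83.08619010294622), np.float64(0.02579707436613282)), (np.float64(-14.495963940088114), np.float64(0.04150162172765413)), (np.float64(-100.68918082207308), np.float64(0.025578766612729554)), (np.float64(165.57486022854857), np.float64(0.0397960149852777))]
roller dir 164.11729589713372 ((572.4345092773438, 117.67664337158203), (35.60066604614258, 237.66282653808594), 74.06632232666016)
tray ((561.535888671875, -276.8023681640625), (165.82806396484375, 260.20660400390625), 12.295409202575684)
tray scene ((567.958251953125, -279.5884094238281), (174.38833618164062, 263.1285400390625), 12.339581489562988)
```

```bash
cat > m2.py <<'E'
from h import *
from scipy.spatial.transform import Rotation as R
np.set_printoptions(precision=4,suppress=True)
a=np.radians(74.2); X=np.array([np.cos(a),np.sin(a)]); Y=np.array([-X[1],X[0]]); O=np.array([.596,.1986])
jig=lambda p: np.c_[(p[:,:2]-O)@X,(p[:,:2]-O)@Y]
c=load("top")
print("carton jig",jig(ray(c,[(309,304),(362,296),(367,331),(315,339)],.055)), ray(c,[(309,304),(362,296),(367,331),(315,339)],.055))
print("marker",ray(c,[(400,302),(449,329)],.012))
print("tape roll",ray(c,[(361,137)],.04),"label",ray(c,[(451,128)],.06))
w=load("wrist"); cam=-w["R"].T@w["t"]; Rt=R.from_quat([.98286,.184345,-4e-6,-.001065]); print("cam in tool",Rt.inv().apply(cam-[.22638,-.58183,.24059]), "cam z in tool",Rt.inv().apply(w["R"][2]))
print("tool axes",Rt.as_matrix())
# target
T=np.c_[[*X,0],[*-Y,0],[0,0,-1]]
T=R.from_matrix(T)*R.from_euler('y',35,degrees=True)
g=np.array([.5565,.106]); 
tcp=np.r_[g,.015]-.011*T.as_matrix()[:,2]; print("grasp tcp",tcp,T.as_quat()); pre=tcp-.13*T.as_matrix()[:,2]; print("pre",pre)
print("rel turn", np.degrees((Rt.inv()*T).as_rotvec()), "shift", Rt.inv().apply(pre-[.22638,-.58183,.24059]))
E
python3 m2.py
```

```text
carton jig [[-0.1863  0.166 ]
 [-0.2862  0.1187]
 [-0.316   0.1842]
 [-0.2186  0.2304]] [[ 0.3856  0.0645  0.055 ]
 [ 0.4039 -0.0445  0.055 ]
 [ 0.3327 -0.0553  0.055 ]
 [ 0.3148  0.051   0.055 ]]
marker [[ 0.3928 -0.1303  0.012 ]
 [ 0.3374 -0.2348  0.012 ]]
tape roll [[ 0.7453 -0.0412  0.04  ]] label [[ 0.7627 -0.2307  0.06  ]]
cam in tool [ 0.0816 -0.0016 -0.1428] cam z in tool [-0.299   0.0001  0.9542]
tool axes [[ 0.932   0.3624 -0.0004]
 [ 0.3624 -0.932   0.0021]
 [ 0.0004 -0.0021 -1.    ]]
grasp tcp [0.5548 0.0999 0.024 ] [ 0.7607  0.5753  0.2398 -0.1814]
pre [0.5345 0.0282 0.1305]
rel turn [ 16.0599  32.3667 -51.277 ] shift [ 0.5082 -0.4567  0.1112]
```

```bash
cat > g.py <<'E'
# usage helper: rel(goal_pos, goal_R) prints tool-frame shift & rotvec from now
from h import *
from scipy.spatial.transform import Rotation as R
from rig import telemetry
np.set_printoptions(precision=4,suppress=True)
JA=74.2
def axes(deg=JA): a=np.radians(deg); return np.array([np.cos(a),np.sin(a),0]),np.array([-np.sin(a),np.cos(a),0])
def tool(deg=JA,tilt=38): 
    X,Y=axes(deg); return R.from_matrix(np.c_[X,-Y,[0,0,-1]])*R.from_euler('y',tilt,degrees=True)
def rel(p,T):
    o=telemetry.get_obs(); R0=R.from_quat(o["tool_rot"])
    print("t",round(o["time"],2),"pos",o["position"],"F",o["ft_force"],"w",round(o["grip_width"],4),"q",o["q"])
    print("shift mm",R0.inv().apply(np.asarray(p)-o["position"])*1000,"rot",np.degrees((R0.inv()*T).as_rotvec()),"world d",np.asarray(p)-o["position"])
GR=np.array([.5565,.106,.015])
E
python3 - <<'E'
from g import *
T=tool(); z=T.as_matrix()[:,2]; tcp=GR-.011*z; print(tcp, tcp-.13*z)
rel([.52,-.03,.25],T)
E
```

```text
[0.5547 0.0995 0.0237] [0.5329 0.0225 0.1261]
t 0.15 pos [ 0.2264 -0.582   0.2408] F [-0.2134 -0.2317  0.6063] w 0.087 q [-1.3785  0.5283  1.4336 -0.      1.1814 -0.1785]
shift mm [ 473.6668 -408.0714   -8.3902] rot [ 17.4624  35.1579 -50.9649] world d [0.2936 0.552  0.0092]
```

Request:
step_arm(targets=[{"dx": 0.048,"dy": -0.041,"dz": 0,"rx": 1.7,"ry": 3.5,"rz": -5},{"dx": 0.095,"dy": -0.082,"dz": -0.01,"rx": 3.5,"ry": 7,"rz": -10},{"dx": 0.142,"dy": -0.123,"dz": -0.01,"rx": 5.2,"ry": 10.5,"rz": -15.3},{"dx": 0.19,"dy": -0.164,"dz": -0.01,"rx": 7,"ry": 14,"rz": -20.4},{"dx": 0.237,"dy": -0.204,"dz": -0.01,"rx": 8.7,"ry": 17.5,"rz": -25.5}], gripper=1, force=50)

```text
time: 0.78
position: [0.3734, -0.3054, 0.2513]
tool_rot: [0.903, 0.394, 0.135, -0.103]
ft_force: [0.3, -0.6, -0.0]
grip_width: 0.087
```

Run:
```python
from g import *
rel([.52,-.03,.25],tool())
```

```text
t 0.78 pos [ 0.3734 -0.3054  0.2513] F [ 0.3134 -0.5584 -0.0325] w 0.087 q [-1.093   0.3801  1.73    0.3003  1.239  -0.4728]
shift mm [283.6791 -75.6157 105.6653] rot [  8.6908  17.5582 -25.3344] world d [ 0.1466  0.2754 -0.0013]
```

Request:
step_arm(targets=[{"dx": 0.057,"dy": -0.015,"dz": 0.021,"rx": 1.7,"ry": 3.5,"rz": -5},{"dx": 0.114,"dy": -0.03,"dz": 0.042,"rx": 3.5,"ry": 7,"rz": -10},{"dx": 0.17,"dy": -0.045,"dz": 0.063,"rx": 5.2,"ry": 10.5,"rz": -15.2},{"dx": 0.227,"dy": -0.06,"dz": 0.084,"rx": 7,"ry": 14,"rz": -20.3},{"dx": 0.284,"dy": -0.076,"dz": 0.106,"rx": 8.7,"ry": 17.6,"rz": -25.3}])

```text
time: 1.4
position: [0.52, -0.0296, 0.2499]
tool_rot: [0.753, 0.571, 0.261, -0.197]
ft_force: [1.4, -1.9, 0.5]
grip_width: 0.0871
```

Run:
```python
from g import *
rel([.5329,.0225,.1261],tool())
from rig import viewer
for n in ["wrist"]:
    c=viewer.camera(n); cv2.imwrite(f"pics/{n}1.png",c["img"]); np.savez(f"{n}1.npz",**c)
```

```text
t 1.4 pos [ 0.52   -0.0296  0.2499] F [ 1.4214 -1.8624  0.529 ] w 0.0871 q [-0.6188  0.4528  1.7673  0.658   1.2554 -0.6638]
shift mm [-34.2525  -1.8247 130.4553] rot [-0.0071 -0.1287  0.1276] world d [ 0.0129  0.0521 -0.1238]
```

View pics/wrist1.png

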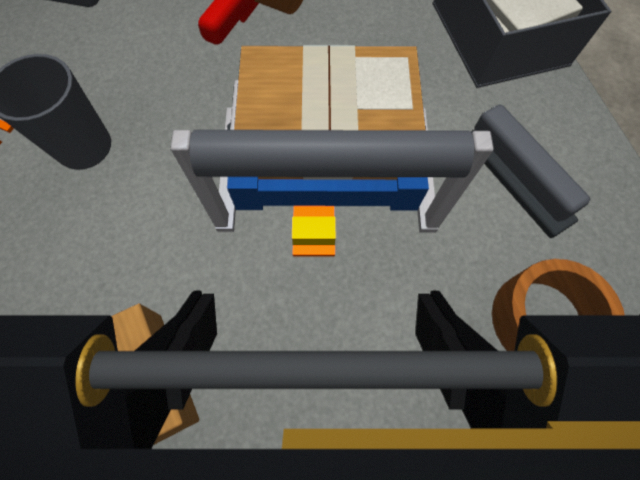

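Run:
```python
from g import *
c=load("wrist",1); hsv=cv2.cvtColor(c["img"],cv2.COLOR_BGR2HSV)
m=cv2.inRange(hsv,(22,150,200),(34,255,255)); m[:, :280]=0; m[:,350:]=0; m[260:]=0
ys,xs=np.nonzero(m); print(xs.min(),xs.max(),ys.min(),ys.max(),len(xs))
X,Y=axes(); 
cr=ray(c,[(xs.min()-.5,ys.min()-.5),(xs.max()+.5,ys.min()-.5),(xs.max()+.5,ys.max()+.5),(xs.min()-.5,ys.max()+.5)],.027)
print(cr,cr.mean(0)); d=cr[2]-cr[3]; print(np.degrees(np.arctan2(d[1],d[0])),np.linalg.norm(d),np.linalg.norm(cr[1]-cr[0]),np.linalg.norm(cr[1]-cr[2]))
# orange outer end, bottom
mo=cv2.inRange(hsv,(8,180,150),(20,255,255)); mo[:, :280]=0; mo[:,350:]=0; mo[:200]=0;mo[280:]=0
ys,xs=np.nonzero(mo); print(xs.min(),xs.max(),ys.min(),ys.max())
# yellow edge tilt: bottom row per column
col=[(u,np.nonzero(m[:,u])[0].min(),np.nonzero(m[:,u])[0].max()) for u in range(294,335,6)]; print(col)
# parcel top edges: front edge of roller posts tops
P=cloud(c)
mm=(P[...,2]>.15)&(P[...,2]<.158)&(P[...,1]>0); ys,xs=np.nonzero(mm); 
q=P[mm]; print("roller top",q.mean(0),len(q))
```

```text
292 335 216 237 912
[[0.5368 0.1262 0.027 ]
 [0.5801 0.1139 0.027 ]
 [0.5731 0.0908 0.027 ]
 [0.5307 0.1027 0.027 ]] [0.5552 0.1084 0.027 ]
-15.759342483979834 0.04411133010196219 0.04502221018221576 0.024217284970013072
293 334 206 254
[(294, np.int64(217), np.int64(237)), (300, np.int64(217), np.int64(237)), (306, np.int64(217), np.int64(237)), (312, np.int64(217), np.int64(237)), (318, np.int64(217), np.int64(237)), (324, np.int64(217), np.int64(237)), (330, np.int64(217), np.int64(237))]
roller top [0.5719 0.1182 0.1526] 7574
```

```bash
sed -i 's/^GR=.*/GR=np.array([.5556,.1075,.015])/' g.py
python3 - <<'E'
from g import *
T=tool(); z=T.as_matrix()[:,2]; tcp=GR-.011*z; print(tcp, tcp-.13*z)
rel(tcp-.13*z,T); rel(tcp,T)
E
```

```text
[0.5538 0.101  0.0237] [0.532  0.024  0.1261]
t 1.45 pos [ 0.5209 -0.0237  0.2499] F [ 1.2444  2.5362 -0.3076] w 0.0869 q [-0.6102  0.455   1.768   0.6646  1.2573 -0.6647]
shift mm [-38.8428  -1.8694 127.2721] rot [-0.3004 -0.5322  0.3525] world d [ 0.0111  0.0477 -0.1238]
t 1.45 pos [ 0.5209 -0.0237  0.2499] F [ 1.2444  2.5362 -0.3076] w 0.0869 q [-0.6102  0.455   1.768   0.6646  1.2573 -0.6647]
shift mm [-40.0524  -1.1916 257.2647] rot [-0.3004 -0.5322  0.3525] world d [ 0.0329  0.1247 -0.2262]
```

Request:
step_arm(targets=[{"dx": -0.015,"dy": -0.001,"dz": 0.04},{"dx": -0.03,"dy": -0.002,"dz": 0.085},{"dx": -0.037,"dy": -0.002,"dz": 0.117,"ry": -0.4},{"dx": -0.039,"dy": -0.002,"dz": 0.127,"rx": -0.3,"ry": -0.5,"rz": 0.3},{"dx": -0.039,"dy": -0.002,"dz": 0.127,"rx": -0.3,"ry": -0.5,"rz": 0.3}])

```text
invalid input
```

Run:
```python
from g import *
T=tool(); z=T.as_matrix()[:,2]; tcp=GR-.011*z
rel(tcp,T)
from rig import viewer
for n in ["wrist","scene"]:
    c=viewer.camera(n); cv2.imwrite(f"pics/{n}2.png",c["img"]); np.savez(f"{n}2.npz",**c)
rel(tcp,T)
```

```text
t 1.45 pos [ 0.5209 -0.0237  0.2499] F [ 1.2444  2.5362 -0.3076] w 0.0869 q [-0.6102  0.455   1.768   0.6646  1.2573 -0.6647]
shift mm [-40.0524  -1.1916 257.2647] rot [-0.3004 -0.5322  0.3525] world d [ 0.0329  0.1247 -0.2262]
t 1.55 pos [ 0.519  -0.0287  0.2492] F [-0.2992 -0.3225 -0.3949] w 0.0869 q [-0.6174  0.4533  1.7683  0.6554  1.2559 -0.6625]
shift mm [-33.2734  -0.895  260.342 ] rot [-0.227  -0.0576  0.1166] world d [ 0.0348  0.1297 -0.2255]
```

View pics/wrist2.png

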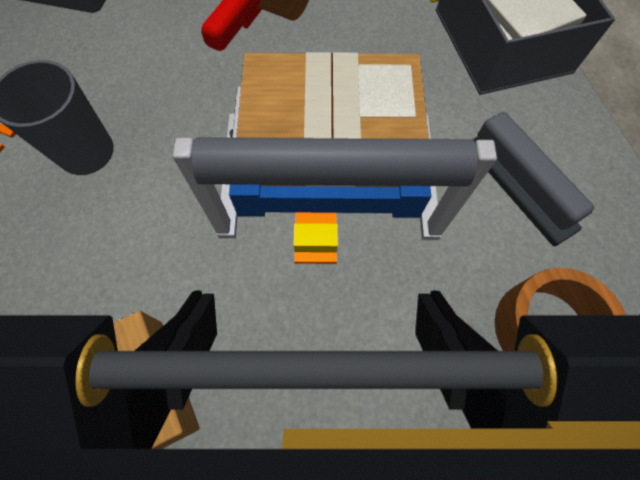

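View pics/scene2.png

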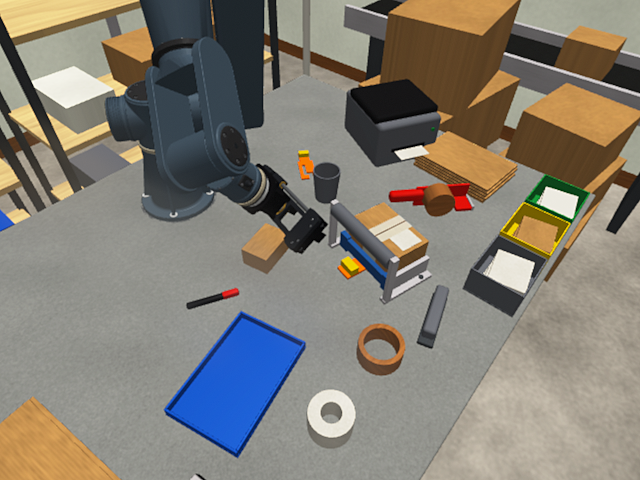

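Request:
step_arm(targets=[{"dx": -0.015,"dy": -0.001,"dz": 0.03,"rx": 0,"ry": 0,"rz": 0},{"dx": -0.028,"dy": -0.001,"dz": 0.07,"rx": 0,"ry": 0,"rz": 0},{"dx": -0.033,"dy": -0.001,"dz": 0.11,"rx": 0,"ry": 0,"rz": 0},{"dx": -0.033,"dy": -0.001,"dz": 0.13,"rx": -0.2,"ry": 0,"rz": 0.1},{"dx": -0.033,"dy": -0.001,"dz": 0.13,"rx": -0.2,"ry": 0,"rz": 0.1}])

```text
time: 2.17
position: [0.5315, 0.0235, 0.1255]
tool_rot: [0.754, 0.57, 0.259, -0.198]
ft_force: [-0.3, 0.8, -0.0]
grip_width: 0.0871
```

Run:
```python
from g import *
T=tool(); z=T.as_matrix()[:,2]; tcp=GR-.011*z
from rig import viewer
for n in ["wrist"]:
    c=viewer.camera(n); cv2.imwrite(f"pics/{n}3.png",c["img"]); np.savez(f"{n}3.npz",**c)
hsv=cv2.cvtColor(c["img"],cv2.COLOR_BGR2HSV)
m=cv2.inRange(hsv,(22,150,200),(34,255,255)); m[:, :250]=0; m[:,380:]=0; m[320:]=0
ys,xs=np.nonzero(m); print(xs.min(),xs.max(),ys.min(),ys.max(),len(xs))
cr=ray(c,[(xs.min()-.5,ys.min()-.5),(xs.max()+.5,ys.min()-.5),(xs.max()+.5,ys.max()+.5),(xs.min()-.5,ys.max()+.5)],.027)
print(cr,cr.mean(0))
rel(tcp,T)
```

```text
286 350 212 244 2104
[[0.5368 0.1262 0.027 ]
 [0.5803 0.1138 0.027 ]
 [0.5729 0.0904 0.027 ]
 [0.5307 0.1025 0.027 ]] [0.5552 0.1082 0.027 ]
t 2.23 pos [0.5322 0.0229 0.1263] F [-0.0491 -0.3838  0.2047] w 0.0871 q [-0.5158  0.6623  1.8658  0.8066  0.9771 -0.8292]
shift mm [  0.5809  -0.4807 130.734 ] rot [-0.0272 -0.036  -0.0439] world d [ 0.0215  0.0781 -0.1026]
```

View pics/wrist3.png

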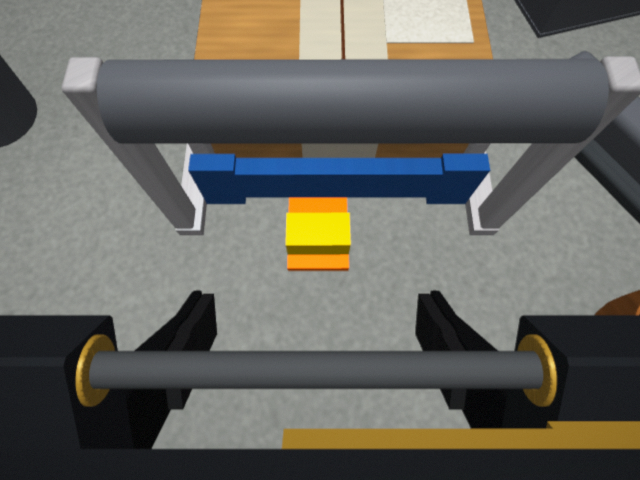

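Request:
step_arm(targets=[{"dx": 0.001,"dy": 0,"dz": 0.03,"rx": 0,"ry": 0,"rz": 0},{"dx": 0.001,"dy": 0,"dz": 0.07,"rx": 0,"ry": 0,"rz": 0},{"dx": 0.001,"dy": 0,"dz": 0.105,"rx": 0,"ry": 0,"rz": 0},{"dx": 0.001,"dy": 0,"dz": 0.125,"rx": 0,"ry": 0,"rz": 0},{"dx": 0.001,"dy": 0,"dz": 0.13,"rx": 0,"ry": 0,"rz": 0}])

```text
time: 2.85
position: [0.5549, 0.1002, 0.0246]
tool_rot: [0.754, 0.57, 0.26, -0.196]
ft_force: [0.3, -0.5, 0.9]
grip_width: 0.087
```

Run:
```python
from g import *
T=tool(); z=T.as_matrix()[:,2]; tcp=GR-.011*z
from rig import viewer
for n in ["wrist","scene"]:
    c=viewer.camera(n); cv2.imwrite(f"pics/{n}4.png",c["img"]); np.savez(f"{n}4.npz",**c)
rel(tcp,T)
```

```text
t 2.95 pos [0.5549 0.0999 0.0251] F [-0.2513  0.3526  0.5156] w 0.0869 q [-0.3558  0.8653  1.8663  1.0429  0.791  -0.9788]
shift mm [-0.3175 -1.3826  1.5764] rot [ 0.0616 -0.0332 -0.0178] world d [-0.0011  0.0011 -0.0014]
```

View pics/wrist4.png

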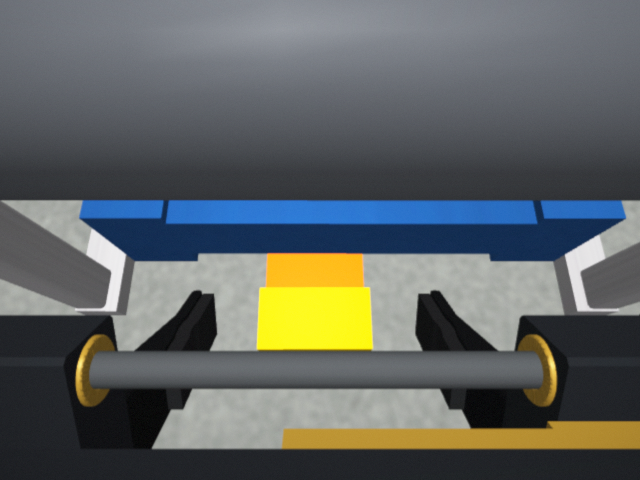

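Request:
step_arm(targets=[{"dx": 0,"dy": 0,"dz": 0.001,"rx": 0,"ry": 0,"rz": 0},{"dx": 0,"dy": 0,"dz": 0.001,"rx": 0,"ry": 0,"rz": 0},{"dx": 0,"dy": 0,"dz": 0.001,"rx": 0,"ry": 0,"rz": 0},{"dx": 0,"dy": 0,"dz": 0.001,"rx": 0,"ry": 0,"rz": 0},{"dx": 0,"dy": 0,"dz": 0.001,"rx": 0,"ry": 0,"rz": 0}], gripper=0.4, force=55)

```text
time: 3.58
position: [0.555, 0.1005, 0.0243]
tool_rot: [0.754, 0.57, 0.26, -0.196]
ft_force: [-2.5, 0.5, 0.9]
grip_width: 0.045
```

Run:
```python
from g import *
rel([0,0,0],tool())
```

```text
t 3.58 pos [0.555  0.1005 0.0243] F [-2.5495  0.4822  0.9029] w 0.045 q [-0.3546  0.8669  1.866   1.0447  0.7899 -0.98  ]
shift mm [-210.2746 -506.5453 -134.0164] rot [ 0.06   -0.0293 -0.0102] world d [-0.555  -0.1005 -0.0243]
```

Request:
step_arm(targets=[{"dx": 0,"dy": 0,"dz": 0,"rx": 0,"ry": 0,"rz": 0},{"dx": 0,"dy": 0,"dz": 0,"rx": 0,"ry": 0,"rz": 0},{"dx": 0,"dy": 0,"dz": 0,"rx": 0,"ry": 0,"rz": 0},{"dx": 0,"dy": 0,"dz": 0,"rx": 0,"ry": 0,"rz": 0},{"dx": 0,"dy": 0,"dz": 0,"rx": 0,"ry": 0,"rz": 0}], gripper=0, force=55)

```text
time: 4.2
position: [0.5549, 0.1006, 0.0243]
tool_rot: [0.754, 0.57, 0.26, -0.196]
ft_force: [-1.7, -1.8, 0.6]
grip_width: 0.0436
```

```bash
cat >> g.py <<'E'
def st():
    o=telemetry.get_obs(); X,Y=axes(); p=o["position"]; f=o["ft_force"]
    print("t %.2f z %.4f jig-rel-grasp x %.1f y %.1f mm | F jig x %.1f y %.1f z %.1f | w %.4f | M"%(o["time"],p[2],(p-[.555,.1005,0])@X*1000,(p-[.555,.1005,0])@Y*1000,f@X,f@Y,f[2],o["grip_width"]),o["moment"], "rot off",np.degrees((R.from_quat(o["tool_rot"]).inv()*tool()).as_rotvec()))
def jm(dx,dy,dz):  # jig mm -> tool mm
    X,Y=axes(); R0=R.from_quat(telemetry.get_obs()["tool_rot"]); print("tool mm",R0.inv().apply(dx*X+dy*Y+np.array([0,0,dz])))
E
python3 - <<'E'
from g import *
st(); jm(-10,0,0); jm(0,-10,0); jm(0,0,10)
E
```

```text
t 4.20 z 0.0243 jig-rel-grasp x 0.0 y 0.1 mm | F jig x -2.2 y 1.2 z 0.6 | w 0.0436 | M [-0.3491  0.0933  0.0909] rot off [ 0.0428 -0.0374 -0.012 ]
tool mm [-7.8761  0.0063 -6.1618]
tool mm [ 0.0021 10.      0.0075]
tool mm [ 6.1618  0.0046 -7.8761]
```

Request:
step_arm(targets=[{"dx": -0.004,"dy": 0,"dz": -0.0031,"rx": 0,"ry": 0,"rz": 0},{"dx": -0.008,"dy": 0,"dz": -0.0062,"rx": 0,"ry": 0,"rz": 0},{"dx": -0.012,"dy": 0,"dz": -0.0094,"rx": 0,"ry": 0,"rz": 0},{"dx": -0.016,"dy": 0,"dz": -0.0125,"rx": 0,"ry": 0,"rz": 0},{"dx": -0.019,"dy": 0,"dz": -0.0149,"rx": 0,"ry": 0,"rz": 0}])

```text
time: 4.82
position: [0.5482, 0.077, 0.0244]
tool_rot: [0.754, 0.57, 0.26, -0.196]
ft_force: [1.0, 3.8, -2.1]
grip_width: 0.044
```

Run:
```python
from g import *
st()
```

```text
t 4.83 z 0.0244 jig-rel-grasp x -24.5 y 0.1 mm | F jig x 3.9 y 0.1 z -2.1 | w 0.0440 | M [-0.1238 -0.075   0.0347] rot off [ 0.0459 -0.0424 -0.0259]
```

Friction is about 4 N. Now I'll go on in small steps.

Request:
step_arm(targets=[{"dx": -0.0008,"dy": 0,"dz": -0.0006,"rx": 0,"ry": 0,"rz": 0},{"dx": -0.0016,"dy": 0,"dz": -0.0012,"rx": 0,"ry": 0,"rz": 0},{"dx": -0.0024,"dy": 0,"dz": -0.0018,"rx": 0,"ry": 0,"rz": 0},{"dx": -0.0032,"dy": 0,"dz": -0.0025,"rx": 0,"ry": 0,"rz": 0},{"dx": -0.004,"dy": 0,"dz": -0.0031,"rx": 0,"ry": 0,"rz": 0}])

```text
time: 5.45
position: [0.5468, 0.0722, 0.0243]
tool_rot: [0.754, 0.57, 0.26, -0.196]
ft_force: [1.4, 2.7, -0.6]
grip_width: 0.0436
```

Run:
```python
from g import *
st()
```

```text
t 5.45 z 0.0243 jig-rel-grasp x -29.5 y 0.1 mm | F jig x 3.0 y -0.7 z -0.6 | w 0.0436 | M [-0.031  -0.0873 -0.0457] rot off [ 0.042  -0.0463 -0.0236]
```

Request:
step_arm(targets=[{"dx": -0.0008,"dy": 0,"dz": -0.0006,"rx": 0,"ry": 0,"rz": 0},{"dx": -0.0016,"dy": 0,"dz": -0.0012,"rx": 0,"ry": 0,"rz": 0},{"dx": -0.0024,"dy": 0,"dz": -0.0018,"rx": 0,"ry": 0,"rz": 0},{"dx": -0.0032,"dy": 0,"dz": -0.0025,"rx": 0,"ry": 0,"rz": 0},{"dx": -0.004,"dy": 0,"dz": -0.0031,"rx": 0,"ry": 0,"rz": 0}])

```text
time: 6.08
position: [0.5458, 0.0697, 0.0248]
tool_rot: [0.754, 0.569, 0.262, -0.199]
ft_force: [8.4, 15.9, -6.8]
grip_width: 0.0434
```

Run:
```python
from g import *
st()
```

```text
t 6.08 z 0.0248 jig-rel-grasp x -32.1 y 0.5 mm | F jig x 17.6 y -3.8 z -6.8 | w 0.0434 | M [ 1.005  -0.8762 -0.535 ] rot off [-0.0337 -0.3515 -0.1391]
```

Request:
step_arm(targets=[{"dx": 0.001,"dy": 0.0001,"dz": 0.001,"rx": 0,"ry": -0.1,"rz": 0},{"dx": 0.002,"dy": 0.0002,"dz": 0.002,"rx": 0,"ry": -0.3,"rz": -0.1},{"dx": 0.003,"dy": 0.0004,"dz": 0.003,"rx": 0,"ry": -0.3,"rz": -0.1},{"dx": 0.0039,"dy": 0.0004,"dz": 0.0037,"rx": 0,"ry": -0.3,"rz": -0.1},{"dx": 0.0039,"dy": 0.0004,"dz": 0.0037,"rx": 0,"ry": -0.3,"rz": -0.1}])

```text
time: 6.7
position: [0.5479, 0.0744, 0.0244]
tool_rot: [0.754, 0.57, 0.26, -0.196]
ft_force: [-0.8, -2.6, 0.3]
grip_width: 0.0439
```

Run:
```python
from g import *
st()
from rig import viewer
for n in ["wrist","scene","top"]:
    c=viewer.camera(n); cv2.imwrite(f"pics/{n}5.png",c["img"]); np.savez(f"{n}5.npz",**c)
st()
jm(0,-10,0)
```

```text
t 6.70 z 0.0244 jig-rel-grasp x -27.0 y -0.3 mm | F jig x -2.8 y 0.0 z 0.3 | w 0.0439 | M [-0.6648 -0.024  -0.073 ] rot off [ 0.0197 -0.0244 -0.0487]
t 6.85 z 0.0244 jig-rel-grasp x -27.0 y -0.3 mm | F jig x -2.5 y 0.3 z 0.6 | w 0.0435 | M [-0.6902 -0.0092 -0.1254] rot off [ 0.0155 -0.0298 -0.0439]
tool mm [ 0.0077 10.      0.0027]
```

View pics/wrist5.png

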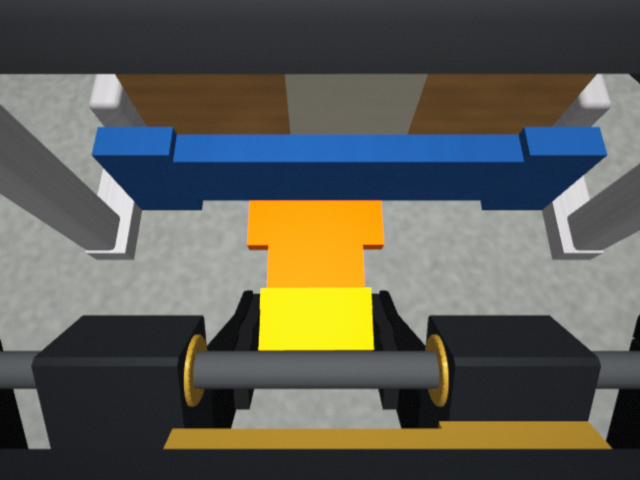

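View pics/top5.png

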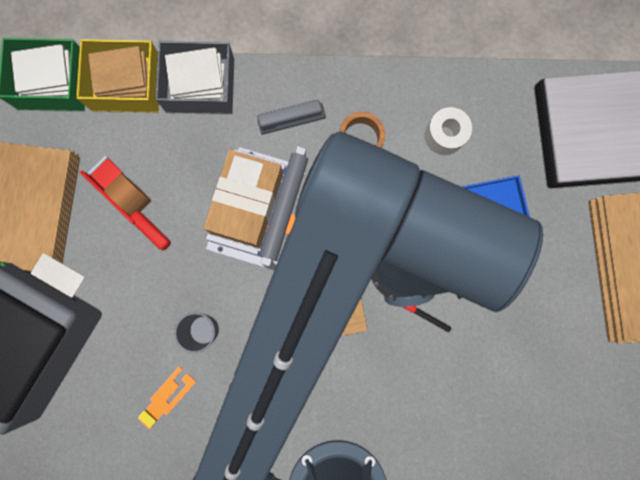

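Request:
step_arm(targets=[{"dx": 0,"dy": 0.002,"dz": 0,"rx": 0,"ry": 0,"rz": 0},{"dx": 0,"dy": 0.005,"dz": 0,"rx": 0,"ry": 0,"rz": 0},{"dx": 0,"dy": 0.008,"dz": 0,"rx": 0,"ry": 0,"rz": 0},{"dx": 0,"dy": 0.011,"dz": 0,"rx": 0,"ry": 0,"rz": 0},{"dx": 0,"dy": 0.013,"dz": 0,"rx": 0,"ry": 0,"rz": 0}])

```text
time: 7.48
position: [0.559, 0.0721, 0.0244]
tool_rot: [0.753, 0.571, 0.259, -0.198]
ft_force: [-4.7, 1.4, 2.8]
grip_width: 0.0437
```

Run:
```python
from g import *
st()
```

```text
t 7.47 z 0.0244 jig-rel-grasp x -26.2 y -11.6 mm | F jig x 0.0 y 4.9 z 2.8 | w 0.0437 | M [-0.0757  0.5592  0.972 ] rot off [-0.2152 -0.1137  0.0045]
```

Request:
step_arm(targets=[{"dx": 0,"dy": 0.003,"dz": 0,"rx": 0,"ry": 0,"rz": 0},{"dx": 0,"dy": 0.006,"dz": 0,"rx": -0.1,"ry": 0,"rz": 0},{"dx": -0.0003,"dy": 0.009,"dz": -0.0002,"rx": -0.2,"ry": 0,"rz": 0},{"dx": -0.0005,"dy": 0.011,"dz": -0.0004,"rx": -0.2,"ry": -0.1,"rz": 0},{"dx": -0.0005,"dy": 0.0112,"dz": -0.0004,"rx": -0.2,"ry": -0.1,"rz": 0}])

```text
time: 8.1
position: [0.5698, 0.0687, 0.0244]
tool_rot: [0.754, 0.57, 0.26, -0.197]
ft_force: [-4.1, 2.3, 1.0]
grip_width: 0.0437
```

Run:
```python
from g import *
st()
from rig import viewer
for n in ["wrist","scene"]:
    c=viewer.camera(n); cv2.imwrite(f"pics/{n}6.png",c["img"]); np.savez(f"{n}6.npz",**c)
st()
```

```text
t 8.10 z 0.0244 jig-rel-grasp x -26.6 y -22.9 mm | F jig x 1.1 y 4.6 z 1.0 | w 0.0437 | M [0.0305 0.3988 0.8084] rot off [-0.019  -0.038  -0.0032]
t 8.20 z 0.0243 jig-rel-grasp x -26.6 y -22.9 mm | F jig x 1.9 y 3.9 z -0.2 | w 0.0437 | M [0.0451 0.4717 0.7945] rot off [-0.014  -0.0386 -0.0059]
```

View pics/wrist6.png

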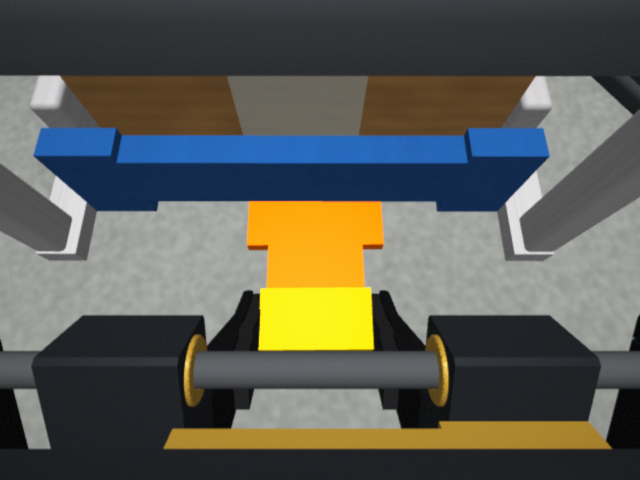

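Request:
step_arm(targets=[{"dx": -0.0016,"dy": 0,"dz": -0.0012,"rx": 0,"ry": 0,"rz": 0},{"dx": -0.0032,"dy": 0,"dz": -0.0025,"rx": 0,"ry": 0,"rz": 0},{"dx": -0.0047,"dy": 0,"dz": -0.0037,"rx": 0,"ry": 0,"rz": 0},{"dx": -0.0063,"dy": 0,"dz": -0.0049,"rx": 0,"ry": 0,"rz": 0},{"dx": -0.0079,"dy": 0,"dz": -0.0062,"rx": 0,"ry": 0,"rz": 0}])

```text
time: 8.82
position: [0.5678, 0.0585, 0.0244]
tool_rot: [0.754, 0.57, 0.26, -0.196]
ft_force: [0.7, 3.1, -1.1]
grip_width: 0.0432
```

Run:
```python
from g import *
st()
```

```text
t 8.82 z 0.0244 jig-rel-grasp x -36.9 y -23.8 mm | F jig x 3.2 y 0.2 z -1.1 | w 0.0432 | M [-0.1293 -0.0549 -0.0991] rot off [ 0.0947 -0.0226 -0.0421]
```

Request:
step_arm(targets=[{"dx": -0.0055,"dy": -0.0005,"dz": -0.0043,"rx": 0,"ry": 0,"rz": 0},{"dx": -0.0118,"dy": -0.001,"dz": -0.0092,"rx": 0.1,"ry": 0,"rz": 0},{"dx": -0.0181,"dy": -0.001,"dz": -0.0142,"rx": 0.1,"ry": 0,"rz": 0},{"dx": -0.0244,"dy": -0.001,"dz": -0.0191,"rx": 0.1,"ry": 0,"rz": 0},{"dx": -0.0307,"dy": -0.001,"dz": -0.024,"rx": 0.1,"ry": 0,"rz": 0}])

```text
time: 9.45
position: [0.5561, 0.0207, 0.0244]
tool_rot: [0.754, 0.57, 0.26, -0.197]
ft_force: [1.7, 4.2, -0.4]
grip_width: 0.0436
```

Run:
```python
from g import *
st()
```

```text
t 9.45 z 0.0244 jig-rel-grasp x -76.4 y -22.8 mm | F jig x 4.6 y -0.5 z -0.4 | w 0.0436 | M [ 0.0068 -0.2027  0.0345] rot off [ 0.0022 -0.0366 -0.0479]
```

Request:
step_arm(targets=[{"dx": -0.0055,"dy": 0,"dz": -0.0043,"rx": 0,"ry": 0,"rz": 0},{"dx": -0.0118,"dy": 0,"dz": -0.0092,"rx": 0,"ry": 0,"rz": 0},{"dx": -0.0181,"dy": 0,"dz": -0.0142,"rx": 0,"ry": 0,"rz": 0},{"dx": -0.0244,"dy": 0,"dz": -0.0191,"rx": 0,"ry": 0,"rz": 0},{"dx": -0.0307,"dy": 0,"dz": -0.024,"rx": 0,"ry": 0,"rz": 0}])

```text
time: 10.07
position: [0.5453, -0.0174, 0.0244]
tool_rot: [0.754, 0.57, 0.26, -0.197]
ft_force: [-1.0, -0.2, -0.0]
grip_width: 0.0435
```

Run:
```python
from g import *
st()
```

```text
t 10.07 z 0.0244 jig-rel-grasp x -116.1 y -22.8 mm | F jig x -0.4 y 0.9 z -0.0 | w 0.0435 | M [-0.3109 -0.0455  0.0003] rot off [ 0.0132 -0.021  -0.0479]
```

Request:
step_arm(targets=[{"dx": -0.0055,"dy": 0,"dz": -0.0043,"rx": 0,"ry": 0,"rz": 0},{"dx": -0.0118,"dy": 0,"dz": -0.0092,"rx": 0,"ry": 0,"rz": 0},{"dx": -0.0181,"dy": 0,"dz": -0.0142,"rx": 0,"ry": 0,"rz": 0},{"dx": -0.0244,"dy": 0,"dz": -0.0191,"rx": 0,"ry": 0,"rz": 0},{"dx": -0.0307,"dy": 0,"dz": -0.024,"rx": 0,"ry": 0,"rz": 0}])

```text
time: 10.7
position: [0.5345, -0.0554, 0.0244]
tool_rot: [0.754, 0.57, 0.26, -0.197]
ft_force: [0.3, 0.4, -0.3]
grip_width: 0.044
```

Run:
```python
from g import *
st()
from rig import viewer
for n in ["wrist","scene"]:
    c=viewer.camera(n); cv2.imwrite(f"pics/{n}7.png",c["img"]); np.savez(f"{n}7.npz",**c)
st()
```

```text
t 10.70 z 0.0244 jig-rel-grasp x -155.6 y -22.7 mm | F jig x 0.4 y -0.2 z -0.3 | w 0.0440 | M [-0.3652 -0.0424  0.0111] rot off [ 0.0089 -0.0214 -0.0455]
t 10.80 z 0.0244 jig-rel-grasp x -156.1 y -23.1 mm | F jig x -0.7 y -0.3 z 0.3 | w 0.0436 | M [-0.4092  0.016   0.0068] rot off [ 0.0669  0.0076 -0.0712]
```

View pics/wrist7.png

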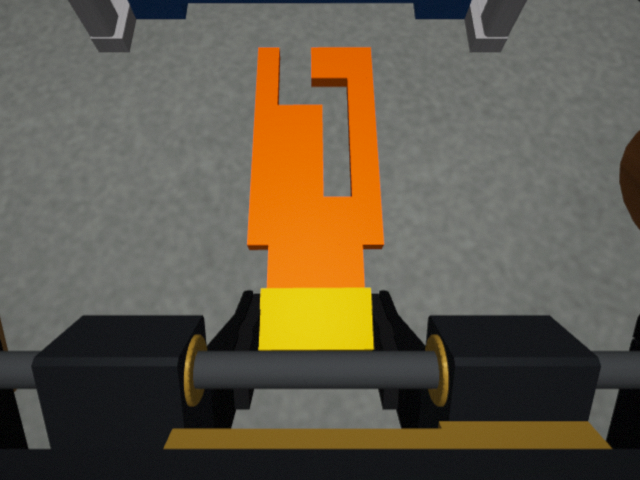

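View pics/scene7.png

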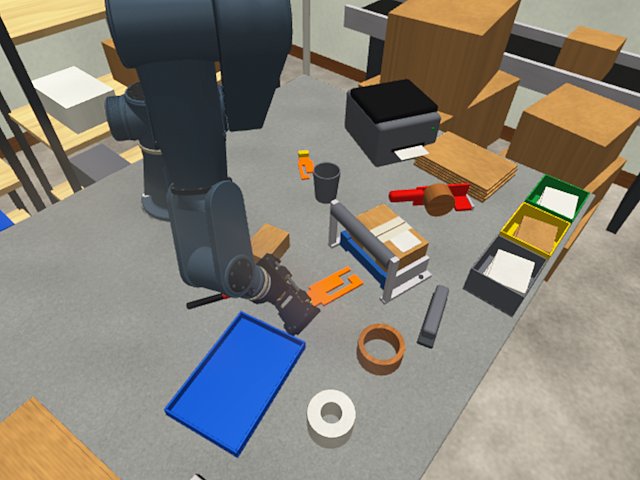

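```bash
cat >> g.py <<'E'
C=np.array([.562,-.277,0]); TH=102.3
def goal(z): X,Y=axes(TH); p=C-.0803*X; return np.r_[p[:2],z]
E
python3 - <<'E'
from g import *
st(); print(goal(.12)); jm(0,0,95); rel(goal(.13),tool(TH))
E
```

```text
t 10.80 z 0.0244 jig-rel-grasp x -156.1 y -23.1 mm | F jig x -0.7 y -0.3 z 0.3 | w 0.0436 | M [-0.4092  0.016   0.0068] rot off [ 0.0669  0.0076 -0.0712]
[ 0.5791 -0.3555  0.12  ]
tool mm [ 58.478    0.0147 -74.8687]
t 10.8 pos [ 0.5347 -0.056   0.0244] F [ 0.1215 -0.8057  0.2524] w 0.0436 q [-0.6428  0.8743  1.8028  0.808   0.9196 -1.017 ]
shift mm [-152.395   124.7476 -253.0423] rot [ 17.3654   0.0096 -22.2156] world d [ 0.0444 -0.2995  0.1056]
```

Request:
step_arm(targets=[{"dx": 0.006,"dy": 0,"dz": -0.0077,"rx": 0,"ry": 0,"rz": 0},{"dx": 0.019,"dy": 0,"dz": -0.0243,"rx": 0,"ry": 0,"rz": 0},{"dx": 0.035,"dy": 0,"dz": -0.0448,"rx": 0,"ry": 0,"rz": 0},{"dx": 0.05,"dy": 0,"dz": -0.064,"rx": 0,"ry": 0,"rz": 0},{"dx": 0.0585,"dy": 0,"dz": -0.0749,"rx": 0,"ry": 0,"rz": 0}])

```text
time: 11.42
position: [0.5349, -0.0559, 0.1208]
tool_rot: [0.754, 0.57, 0.26, -0.195]
ft_force: [0.5, -1.3, -0.1]
grip_width: 0.0433
```

Run:
```python
from g import *
st(); rel(goal(.12),tool(TH))
```

```text
t 11.43 z 0.1208 jig-rel-grasp x -156.0 y -23.2 mm | F jig x -1.1 y -0.8 z -0.1 | w 0.0433 | M [-0.5123  0.0406 -0.0458] rot off [0.1185 0.0629 0.008 ]
t 11.43 pos [ 0.5349 -0.0559  0.1208] F [ 0.4963 -1.2604 -0.124 ] w 0.0433 q [-0.6423  0.6928  1.7921  0.7206  1.0572 -0.8591]
shift mm [-218.3567  124.4472 -168.9044] rot [ 17.4048   0.0857 -22.1458] world d [ 0.0442 -0.2996 -0.0008]
```

Request:
step_arm(targets=[{"dx": -0.013,"dy": 0.0075,"dz": -0.01,"rx": 1,"ry": 0,"rz": -1.3},{"dx": -0.035,"dy": 0.02,"dz": -0.027,"rx": 2.8,"ry": 0,"rz": -3.5},{"dx": -0.059,"dy": 0.0336,"dz": -0.0456,"rx": 4.7,"ry": 0,"rz": -6},{"dx": -0.083,"dy": 0.0473,"dz": -0.0642,"rx": 6.6,"ry": 0,"rz": -8.4},{"dx": -0.109,"dy": 0.062,"dz": -0.0845,"rx": 8.7,"ry": 0,"rz": -11.1}])

```text
time: 12.05
position: [0.5565, -0.2061, 0.1204]
tool_rot: [0.678, 0.659, 0.233, -0.227]
ft_force: [0.4, -0.5, -1.2]
grip_width: 0.0439
```

Run:
```python
from g import *
rel(goal(.12),tool(TH))
```

```text
t 12.05 pos [ 0.5565 -0.2061  0.1204] F [ 0.3636 -0.5226 -1.1902] w 0.0439 q [-0.7722  0.8105  1.4319  0.4765  1.405  -0.9468]
shift mm [-117.4623   26.8775  -91.0669] rot [  8.569    0.0646 -10.9966] world d [ 0.0226 -0.1493 -0.0004]
```

Request:
step_arm(targets=[{"dx": -0.029,"dy": 0.0067,"dz": -0.0228,"rx": 2.1,"ry": 0,"rz": -2.7},{"dx": -0.058,"dy": 0.0134,"dz": -0.0455,"rx": 4.3,"ry": 0,"rz": -5.5},{"dx": -0.088,"dy": 0.02,"dz": -0.0683,"rx": 6.4,"ry": 0,"rz": -8.2},{"dx": -0.11,"dy": 0.025,"dz": -0.085,"rx": 8,"ry": 0,"rz": -10.3},{"dx": -0.1175,"dy": 0.0269,"dz": -0.091,"rx": 8.6,"ry": 0.1,"rz": -11}])

```text
time: 12.68
position: [0.5791, -0.3566, 0.1191]
tool_rot: [0.593, 0.736, 0.204, -0.254]
ft_force: [-0.6, 0.4, -1.2]
grip_width: 0.0439
```

Run:
```python
from g import *
from rig import viewer
for n in ["wrist","scene"]:
    c=viewer.camera(n); cv2.imwrite(f"pics/{n}8.png",c["img"]); np.savez(f"{n}8.npz",**c)
rel(goal(.05),tool(TH))
```

```text
t 12.78 pos [ 0.579  -0.3556  0.1193] F [-0.8281  0.5974 -0.0345] w 0.0435 q [-0.8453  0.9788  0.9916  0.3118  1.7614 -1.0936]
shift mm [-42.6477   0.1863  54.587 ] rot [-0.0227 -0.0798 -0.0462] world d [ 0.0001  0.0001 -0.0693]
```

View pics/wrist8.png

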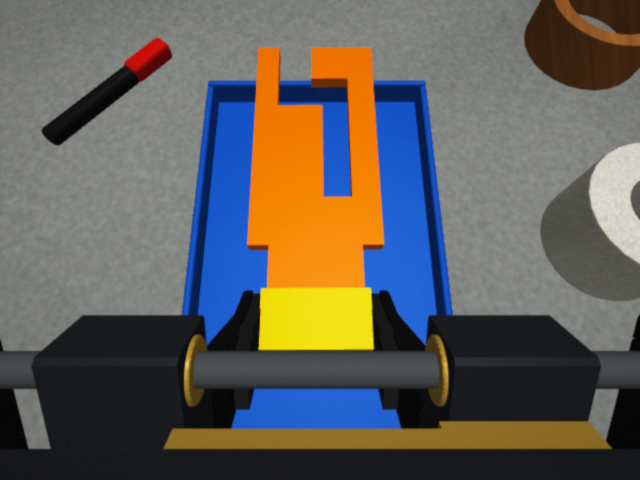

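View pics/scene8.png

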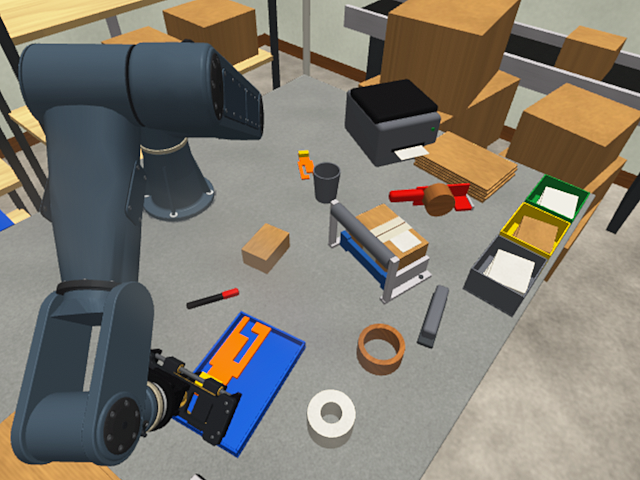

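Run:
```python
from g import *
c=load("scene",8); P=cloud(c); d=load("scene",0); P0=cloud(d)
hsv=cv2.cvtColor(c["img"],cv2.COLOR_BGR2HSV)
for (u,v) in [(100,460),(100,420),(40,450),(150,440),(140,400),(20,400),(30,460),(50,330)]: print((u,v),"now",P[v,u],"before",P0[v,u])
ch=(np.abs(c["depth"]-d["depth"])>.02)&(P[...,2]<.5)&(P[...,2]>0.0)&(P[...,1]<-.4)&(np.mgrid[0:480,0:640][1]<260)
q=P[ch]; print(len(q),q.min(0),q.max(0))
for lo in np.arange(0,.4,.04):
    s=q[(q[:,2]>=lo)&(q[:,2]<lo+.04)]
    if len(s): print(lo,len(s),s.min(0)[:2],s.max(0)[:2])
t=load("top",0); Pt=cloud(t)
s=Pt[190:345,590:640].reshape(-1,3); print("sheets",np.percentile(s,[1,50,99],axis=0))
s=Pt[70:190,535:640].reshape(-1,3); print("box",np.percentile(s,[1,50,99],axis=0))
```

```text
(100, 460) now [ 0.6824 -0.5336  0.3688] before [ 0.4864 -0.5508  0.0003]
(100, 420) now [ 0.6602 -0.5107  0.3943] before [ 0.4208 -0.5112  0.0001]
(40, 450) now [ 0.617  -0.5706  0.3562] before [ 0.4308 -0.6045  0.0681]
(150, 440) now [ 0.5252 -0.471  -0.0007] before [ 0.5249 -0.471  -0.0014]
(140, 400) now [ 0.6439 -0.4663  0.3429] before [ 0.4442 -0.4377 -0.0018]
(20, 400) now [ 0.5616 -0.5565  0.3775] before [ 0.2624 -0.5923 -0.0031]
(30, 460) now [ 0.6074 -0.585   0.3385] before [ 0.431  -0.6236  0.064 ]
(50, 330) now [ 0.5201 -0.4904  0.4002] before [ 0.1536 -0.4736 -0.0014]
26529 [-0.1909 -0.6562  0.0001] [ 0.6904 -0.4     0.5   ]
0.0 14 [-0.1909 -0.609 ] [ 0.6826 -0.4015]
0.04 8 [ 0.3547 -0.6562] [ 0.55   -0.5607]
0.12 39 [ 0.6215 -0.4244] [ 0.6874 -0.4015]
0.16 1032 [ 0.5217 -0.4367] [ 0.6904 -0.4   ]
0.2 491 [ 0.5171 -0.4738] [ 0.6379 -0.4   ]
0.24 1009 [ 0.5596 -0.4811] [ 0.6442 -0.4118]
0.28 520 [ 0.5521 -0.5811] [ 0.6575 -0.4377]
0.32 3965 [ 0.5088 -0.5933] [ 0.6864 -0.4243]
0.36 10745 [ 0.5081 -0.585 ] [ 0.6846 -0.4   ]
sheets [[ 0.3137 -0.6297 -0.002 ]
 [ 0.4728 -0.5693  0.0636]
 [ 0.6455 -0.54    0.0722]]
box [[ 0.6479 -0.641  -0.0019]
 [ 0.7673 -0.5251  0.0554]
 [ 0.922  -0.432   0.0617]]
```

Request:
step_arm(targets=[{"dx": -0.008,"dy": 0,"dz": 0.0102,"rx": 0,"ry": 0,"rz": 0},{"dx": -0.019,"dy": 0,"dz": 0.0243,"rx": 0,"ry": 0,"rz": 0},{"dx": -0.031,"dy": 0,"dz": 0.0397,"rx": 0,"ry": 0,"rz": 0},{"dx": -0.039,"dy": 0,"dz": 0.05,"rx": 0,"ry": -0.1,"rz": 0},{"dx": -0.0426,"dy": 0,"dz": 0.0546,"rx": 0,"ry": -0.1,"rz": 0}])

```text
time: 13.4
position: [0.5784, -0.3548, 0.0484]
tool_rot: [0.593, 0.736, 0.204, -0.255]
ft_force: [0.1, -0.0, -1.0]
grip_width: 0.0435
```

Run:
```python
from g import *
rel(goal(.0297),tool(TH))
```

```text
t 13.4 pos [ 0.5784 -0.3548  0.0484] F [ 0.1437 -0.0191 -0.9648] w 0.0435 q [-0.8449  1.062   1.005   0.3069  1.6702 -1.1224]
shift mm [-12.1675   0.5496  14.2384] rot [-0.0796 -0.0977 -0.0824] world d [ 0.0007 -0.0007 -0.0187]
```

Request:
step_arm(targets=[{"dx": -0.003,"dy": 0,"dz": 0.0035,"rx": 0,"ry": 0,"rz": 0},{"dx": -0.006,"dy": 0,"dz": 0.007,"rx": 0,"ry": 0,"rz": 0},{"dx": -0.0085,"dy": 0,"dz": 0.0102,"rx": -0.1,"ry": -0.1,"rz": 0},{"dx": -0.0105,"dy": 0.0005,"dz": 0.0125,"rx": -0.1,"ry": -0.1,"rz": -0.1},{"dx": -0.0115,"dy": 0.0005,"dz": 0.0136,"rx": -0.1,"ry": -0.1,"rz": -0.1}])

```text
time: 14.02
position: [0.5791, -0.3554, 0.0306]
tool_rot: [0.593, 0.736, 0.204, -0.253]
ft_force: [0.5, -0.1, -1.8]
grip_width: 0.0435
```

Run:
```python
from g import *
rel(goal(.0294),tool(TH))
```

```text
t 14.03 pos [ 0.5791 -0.3554  0.0306] F [ 0.4763 -0.109  -1.8345] w 0.0435 q [-0.8451  1.0842  1.0035  0.3071  1.6479 -1.1306]
shift mm [-0.7901 -0.0063  0.9019] rot [0.0267 0.0109 0.0198] world d [ 0.     -0.0001 -0.0012]
```

Request:
step_arm(targets=[{"dx": -0.0003,"dy": 0,"dz": 0.0004,"rx": 0,"ry": 0,"rz": 0},{"dx": -0.0006,"dy": 0,"dz": 0.0007,"rx": 0,"ry": 0,"rz": 0},{"dx": -0.0008,"dy": 0,"dz": 0.0009,"rx": 0,"ry": 0,"rz": 0},{"dx": -0.0008,"dy": 0,"dz": 0.0009,"rx": 0,"ry": 0,"rz": 0},{"dx": -0.0008,"dy": 0,"dz": 0.0009,"rx": 0,"ry": 0,"rz": 0}])

```text
time: 14.65
position: [0.5791, -0.3555, 0.0295]
tool_rot: [0.593, 0.736, 0.204, -0.253]
ft_force: [0.2, -0.2, -1.2]
grip_width: 0.0441
```

Run:
```python
from g import *
rel(goal(.0294),tool(TH))
```

```text
t 14.65 pos [ 0.5791 -0.3555  0.0295] F [ 0.1876 -0.2465 -1.2219] w 0.0441 q [-0.8452  1.0858  1.0031  0.3071  1.6468 -1.131 ]
shift mm [-0.019  -0.0332  0.105 ] rot [0.0316 0.0115 0.0218] world d [-0.      0.     -0.0001]
```

Request:
step_arm(targets=[{"dx": 0,"dy": 0,"dz": 0,"rx": 0,"ry": 0,"rz": 0},{"dx": 0,"dy": 0,"dz": 0,"rx": 0,"ry": 0,"rz": 0},{"dx": 0,"dy": 0,"dz": 0,"rx": 0,"ry": 0,"rz": 0},{"dx": 0,"dy": 0,"dz": 0,"rx": 0,"ry": 0,"rz": 0},{"dx": 0,"dy": 0,"dz": 0,"rx": 0,"ry": 0,"rz": 0}], gripper=0.9)

```text
time: 15.28
position: [0.5791, -0.3555, 0.0295]
tool_rot: [0.593, 0.736, 0.204, -0.253]
ft_force: [0.6, -0.5, 0.7]
grip_width: 0.0768
```

Run:
```python
from g import *
from rig import viewer
for n in ["wrist"]:
    c=viewer.camera(n); cv2.imwrite(f"pics/{n}9.png",c["img"]); np.savez(f"{n}9.npz",**c)
rel(goal(.0294),tool(TH))
```

```text
t 15.32 pos [ 0.5792 -0.3555  0.0295] F [-0.7001  0.2532 -0.2127] w 0.0775 q [-0.8451  1.0857  1.0031  0.3071  1.6469 -1.131 ]
shift mm [-0.0474 -0.0506  0.0978] rot [0.0298 0.0103 0.025 ] world d [-0.0001  0.     -0.0001]
```

View pics/wrist9.png

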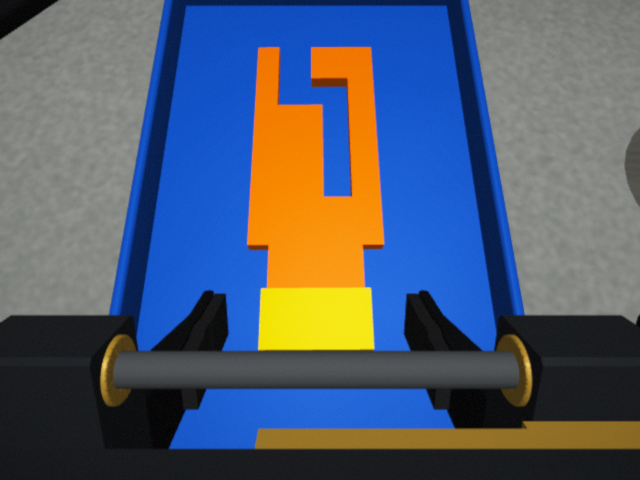

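Request:
step_arm(targets=[{"dx": 0,"dy": 0,"dz": -0.012,"rx": 0,"ry": 0,"rz": 0},{"dx": 0,"dy": 0,"dz": -0.04,"rx": 0,"ry": 0,"rz": 0},{"dx": 0,"dy": 0,"dz": -0.08,"rx": 0,"ry": 0,"rz": 0},{"dx": 0,"dy": 0,"dz": -0.11,"rx": 0,"ry": 0,"rz": 0},{"dx": 0,"dy": 0,"dz": -0.12,"rx": 0,"ry": 0,"rz": 0}])

```text
time: 15.95
position: [0.5955, -0.43, 0.1266]
tool_rot: [0.594, 0.737, 0.204, -0.251]
ft_force: [1.0, 0.6, -0.6]
grip_width: 0.0782
```

Run:
```python
from g import *
from rig import viewer
rel(goal(.0294),tool(TH))
for n in ["wrist","scene","top"]:
    c=viewer.camera(n); cv2.imwrite(f"pics/{n}10.png",c["img"]); np.savez(f"{n}10.npz",**c)
c=load("wrist",10); hsv=cv2.cvtColor(c["img"],cv2.COLOR_BGR2HSV)
P=cloud(c); m=cv2.inRange(hsv,(8,180,150),(20,255,255)); m[290:]=0
k,l,s,ce=cv2.connectedComponentsWithStats(m); i=1+np.argmax(s[1:,4]); q=P[l==i]; q=q[(q[:,2]>0)&(q[:,2]<.03)]
A=np.c_[q[:,:2]-q[:,:2].mean(0),np.ones(len(q))]; co=np.linalg.lstsq(A,q[:,2],rcond=None)[0]; print("board top plane z",co[2],"tilt deg",np.degrees(np.hypot(*co[:2])), s[i])
pc=ray(c,cv2.findContours((l==i).astype(np.uint8),0,1)[0][0][:,0],.012); print(pc.min(0),pc.max(0))
a,b=load("top",0),load("top",10)
x=np.abs(a["img"].astype(int)-b["img"]).max(2)[130:275,195:310]; print("jig top-view change",(x>30).sum())
```

```text
t 15.95 pos [ 0.5955 -0.43    0.1266] F [ 0.9926  0.5653 -0.6486] w 0.0782 q [-0.8883  1.0628  0.7567  0.3     1.9105 -1.0885]
shift mm [  0.8996  -0.4814 123.6038] rot [0.1769 0.2812 0.0577] world d [-0.0164  0.0746 -0.0972]
board top plane z 0.011620545747665911 tilt deg 0.08850857488541573 [ 273   69   84  146 8723]
[ 0.5119 -0.3317  0.012 ] [ 0.5985 -0.189   0.012 ]
jig top-view change 1300
```

View pics/scene10.png

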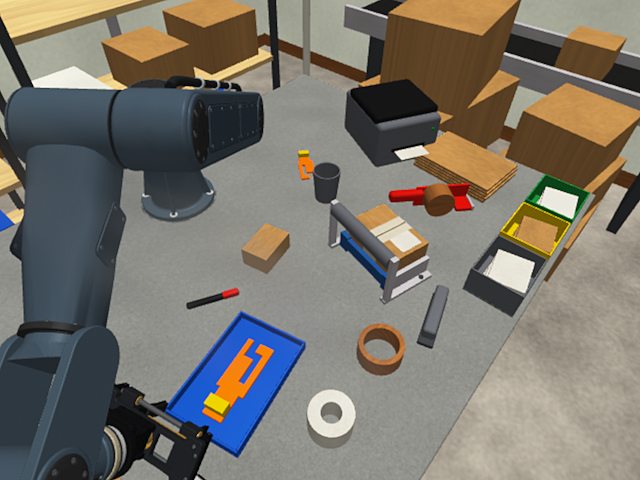

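View pics/top10.png

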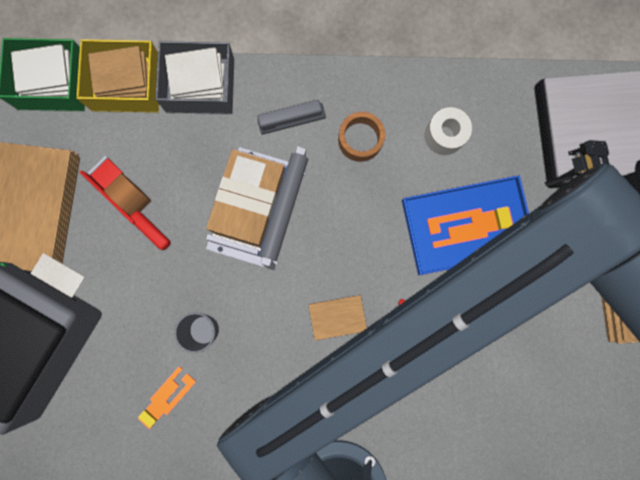

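View pics/wrist10.png

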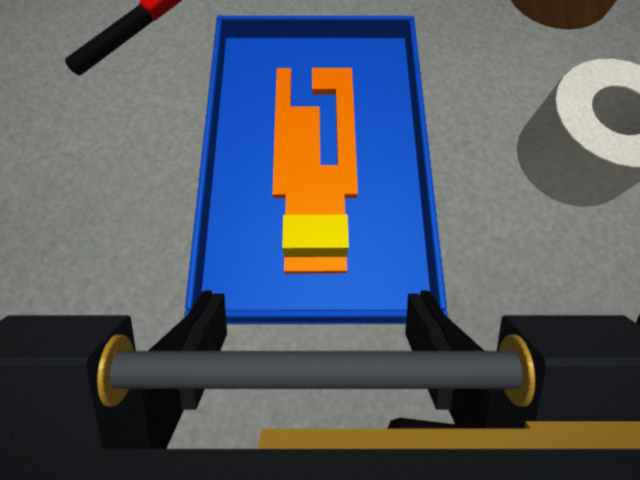

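Run:
```python
from g import *
X,Y=axes()
for s in (0,10):
    c=load("top",s); P=cloud(c); hsv=cv2.cvtColor(c["img"],cv2.COLOR_BGR2HSV)
    m=np.zeros((480,640),bool); m[140:260,200:300]=1
    m&=(P[...,2]>.095)&(P[...,2]<.115)
    q=P[m]; j=np.c_[(q[:,:2]-[.596,.1986])@X[:2],(q[:,:2]-[.596,.1986])@Y[:2]]
    ok=(np.abs(j[:,1])<.1)&(j[:,0]>-.06); q=q[ok]; j=j[ok]
    A=np.c_[q[:,:2]-q[:,:2].mean(0),np.ones(len(q))]; co=np.linalg.lstsq(A,q[:,2],rcond=None)[0]
    e=[np.percentile(j[np.abs(j[:,1]-y)<.004,0],99) for y in (-.05,-.025,0,.025,.05)]
    print(s,len(q),"z",co[2],"tilt",np.degrees(np.hypot(*co[:2])),"far edge",np.array(e),"y ext",np.percentile(j[:,1],[.5,99.5]), "rect",cv2.minAreaRect((j*1000).astype(np.float32)))
st()
```

```text
0 4669 z 0.10846127500517129 tilt 0.3013811386523712 far edge [0.0557 0.0557 0.0555 0.0547 0.0558] y ext [-0.0838  0.0849] rect ((2.115234375, 0.0702056884765625), (112.3089370727539, 170.29083251953125), 0.0009340339456684887)
10 4640 z 0.10649146437914914 tilt 0.29416288702996335 far edge [0.053  0.0533 0.0541 0.0537 0.0532] y ext [-0.0865  0.0823] rect ((-0.11470794677734375, -2.736724853515625), (111.53250122070312, 170.88214111328125), 0.05419977381825447)
t 16.10 z 0.1238 jig-rel-grasp x -497.3 y -181.9 mm | F jig x -0.3 y 0.6 z -0.5 | w 0.0781 | M [-0.3371 -0.164  -0.0191] rot off [-17.2782  -0.0197  22.1507]
```

Run:
```python
from rig import robot
print(robot.hand_in())
```

```text
the job is handed in; nothing more can be done
None
```

The board is out from under the parcel and lying flat, yellow grip upward, at the centre of the blue tray. The job was handed in at about 16 s of the 56 s allowed.

**How it went:** I gripped the block at 55 N with the hand leaning out 38° and pulled. The stop came after about 32 mm, at 17.6 N against about 4 N of sliding friction. I eased the board back 5 mm, sidestepped it 23 mm along its -y, and a wrist picture showed it had moved with the hand and had not twisted. It then came free at 3–5 N.

**Last checks before handing in:**

| Item | Measured | Limit |
|---|---|---|
| Board top above the bench | 11.6 mm (tray floor 5 mm + board 7 mm) | – |
| Board tilt | 0.1° | 3.5° |
| Board middle from tray centre | within a few mm, judged from the release pose and the pictures | 70 mm |
| Parcel shift | about 2–3 mm each in jig x and y, plus the expected 2 mm settle | 15 mm |
| Parcel tilt | no change (fit reads 0.3° before and after) | 2.3° |
| Parcel square to the jig | about 0.05° | 4.5° |

- **Other things on the bench:** in the last pictures they look unmoved, but I did not measure each one. The hand had been backed off about 120 mm and was touching nothing.
- **What failed:** one move call was refused because I left out some row values. Nothing moved, and I sent it again in full. No check disagreed with another.

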